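# Weigh a carrier of donated books on the spring scale

## Robot

A 6-joint arm with a two-finger parallel gripper is mounted at the origin on the work surface. World frame = base frame: x ahead of the robot, y to its left, z up, the work surface at z = 0. Lengths are in m, angles in rad, forces in N, time in s.
With the tool pointing down it reaches from about 0.375 to 0.975 m from the base axis. Payload 3.8 kg.
Tool frame: the origin (TCP) lies midway between the tips of the shut fingers; the grasp point (between the pads) lies 19 mm behind it; z points along the fingers, y is the direction in which the jaws open and shut (so a half turn about z gives the same grasp; the last joint's range is limited). The gripper opens to 85 mm and grips with 20 to 120 N. Pads are 22 mm wide; open, the fingers measure 114 mm over their backs; the gripper's body (76 mm by 85 mm) begins 54 mm behind the grasp point. The pads swing forward as they close: fully open they stand 13 mm farther back than shut.
Start: joints at [1.257, 0.264, 1.604, -0, 1.274, -0.037], TCP at [0.184, 0.649, 0.192] pointing down, gripper open.
Joint ranges: [-2.63, 2.63], [-0.94, 2.18], [0.31, 2.57], [-1.31, 4.45], [0, 2.66], [-2.55, 2.55]. Speed limits (rad/s): [2.57, 2.57, 3.14, 3.14, 3.14, 3.14].

## Interface

Orientations are given as a rotation vector (axis times angle).
In Python, from workcell import bot gives the robot as it stands.
- The arm moves only by the tool drive_tool, never from a script. Its argument "deltas" is a list of rows, each an object with "hand": the opening, from 0 (shut) to 1 (fully open); "offset": the shift along the world's x, y, z in cm, a list of three; "angular": the turn, a rotation vector about the world's x, y, z in degrees, a list of three. A call has 1 to 8 rows; each row is the pose to reach, as a shift and turn from the pose commanded when the call began; what a row does not reach only later rows make up. A row lasts 1/8 s, in which the tool goes at most 62.5 mm and 10.7 degrees, less where a joint would pass 70% of its speed; a pose out of reach is approached as far as the arm can. A call with a gripper value outside its range is refused whole. The fingers move at their own pace and stop on an object; "force" is the grip in N (left out, the last holds). Time passes only in rows, so rows that repeat a pose let the fingers close. It gives the time, the measured TCP pose, the force and the opening at its end, in the units of the state.
- bot.read_state(): the state, without advancing time (a new reading comes with each control period).
- bot.read_camera(name): name is "side" or "top" or "wrist"; returns a dict with "frame" (384x512x3 uint8, blue, green, red), "mtx" (3x3 intrinsics, pixels), "k1" (the pictures are not rectified: a ray, as slopes to the right and down, at radius r is drawn at 1 + k1 r^2 times it, then the intrinsics apply), "R" (3x3) and "t" (3): a world point X has camera coordinates R X + t. Camera axes: x right, y down, z forward; pixel columns grow to the right and rows downward; lengths in m; the calibration is good to about 2 mm. A picture is of the moment at which its call begins. There is no depth.
- bot.finish_job(): hands the job in, once; it reports no verdict.
The state is a dict: "time": time; "q": joint angles; "joint_vel": joint speeds; "joint_torque": joint torques, N m; "tool_pos": TCP position; "tcp_rot": TCP orientation; "wrist_force": force on the tool from outside, world axes, zero at the start; "torque": the same for the moment, N m; "width": opening from 0.0 (shut) to 1.0 (fully open).
Only numpy, scipy, OpenCV 4.12 (cv2) and the standard library are available. Lean on these libraries where they do the work, as an engineer would, in place of code of your own. Each camera call takes 0.05 s, during which the arm holds its last target. There are 200 camera calls.

## Task

Weigh the carrier of books: pick it up by its handle and hang it on both prongs of the spring scale's double hook, lowering it gently so that the hook does not drop suddenly or run down to its stop. Let go, wait until hook and carrier have come to rest, and only then push the scale's lock lever fully over, away from the robot, with the carrier hanging freely and still all the while. Leave the carrier hanging and everything else where it stands.

Things in the scene. Friction and masses are not known exactly. Their poses are not given: they have to be found in the camera images.
- book_grip (a point): Centre of the grip roll (wood, 24 mm diameter, 50 mm long) in the middle of the book carrier's handle bar. The bar is 8 mm round steel wire, level, along this frame's y (z up), 125 mm above the carrier's underside; bare wire from 25 mm to 62 mm either side of the centre, where the uprights (at y = -66 and +66 mm) carry it.
- book_carrier: Carrier of books: open steel tray 100 x 150 x 35 mm (x, y, z) holding a pile of three flat books that rises to 64 mm, with an upright bail handle fixed to it along y. Origin at the centre of its underside, 125 mm below the handle bar's axis. Total mass 0.45 to 0.8 kg.
- tin_carrier: A carrier of the same make and size that holds two round upright tins instead of books; origin at the centre of its underside. Leave it (within 30 mm).
- hook_seat (a point): Where the middle of the handle bar's axis lies when hung; dips with the hook; 252 mm above the table when empty. Axes of the scale: x from prong tips to housing (away from the robot), y along the hung bar. In +x of it the prongs run 15 mm higher than in the seat, back to a crosspiece 100 mm away; between them nothing is in the way of fingers. The crosspiece's top is 13 mm above this point.
- prong_tip (a point): Top end of the prong at y = +42 mm; the other is 84 mm in -y from it. Prongs: two 10 mm round steel bars along x, seat 14 mm long, turned up 22 mm in -x of the seat to 16 mm above the hung bar's axis. Roll and fingers fit between them, the handle's uprights outside. To hang, bring the bar over the tips from -x, tray below the prongs, at least 25 mm above the seat point, then lower.
- hook (a joint): How far the sprung hook has dipped, m: 0 empty (top), 0.085 at its bottom stop. It starts to move at 0.5 N and then sinks 1 mm per 0.16 N, so the books dip it 25 to 45 mm. Weakly damped: it bobs for a second or two if let go too early. Keep it above its stop (under 0.078) and dropping slower than 0.35 m/s.
- scale: Spring scale, fixed: grey housing 80 x 100 mm, 150 mm high, with the hook's rod on top, on a dark base plate. Origin on the table under the rod, x away from the robot, y towards the lock lever. Hook seat at x = -120, y = 0 mm. A 28 mm wide graduated strip stands at x = +38 mm, up to z = 290 mm.
- lock (a joint): Angle of the lock lever, rad: 0 leaning 0.5 rad towards the robot (-x of the scale), 0.5 upright, 1.0 fully over to +x (its stop). Starts at 0 to 0.2. Stays where it is left; friction 0.06 N m (about 1 N at the knob).
- lock_tip (a point): Centre of the lever's round black knob, 26 mm diameter, on a 10 mm steel rod, 80 mm from the pivot. Pivot at x = -30, y = +200, z = 74 mm in the scale's frame, axis along y, on a grey block that rises to z = 77 mm (bearing to 87 mm). The knob swings in the scale's x-z plane, its centre 144 to 154 mm above the table.
- tall_stack: Loose pile of four hardbacks, about 200 x 160 mm, 113 mm high; origin under its centre. Leave it.
- paperback: Single thick yellow book 110 x 170 x 28 mm lying flat; origin under its centre. Leave it.
- jar: Amber jar, 66 mm diameter, 100 mm high; origin under its centre. Leave it.
- mug: White mug, 80 mm diameter, 90 mm high; origin under its centre. Leave it.
- tape: Lying cardboard ring, 90 mm diameter, 48 mm high; origin under its centre. Leave it.

How it is judged:
By the outcome, as a careful person would: the job done as asked, in the order asked, and still so for the second after the job is handed in, with the robot touching nothing.
It also fails if it takes over 61 s, if anything falls off the work surface, if the arm or the gripper's body presses on something with over 40 N, if the wrist force passes 120 N, or if a joint passes its speed limit or range.

## Working session

There is one attempt and no reset: what is moved stays moved. The work goes in short steps, Python scripts to look and compute and a tool call to move; the robot and the scene stay as the last step left them, time stands still between calls to the robot, and variables do not carry over. Pictures are saved under pics/ and viewed, about 8 in all and at most 12, crops included, and the job is handed in when it is done.

Besides the shell and the picture viewer there is one more tool, called by a JSON object that holds its "fn" and its "kwargs", one argument or row to a line. drive_tool: Moves the arm, as the interface text tells. Its arguments: {"type":"object","properties":{"deltas":{"type":"array"},"force":{"type":"number"}},"required":["deltas"]}

```bash
mkdir -p pics; cat > h.py <<'E'
import numpy as np, cv2, sys
from workcell import bot
def save(cam,name):
    c=bot.read_camera(cam); cv2.imwrite('pics/'+name,c['frame']); np.savez('pics/'+name[:-4],**c); return c
def ray(c,u,v):
    K=np.array(c['mtx']); d=np.array([(u-K[0,2])/K[0,0],(v-K[1,2])/K[1,1]]); k=float(c['k1']); s=d.copy()
    for _ in range(30): s=d/(1+k*(s@s))
    R=np.array(c['R']); t=np.array(c['t']); return -R.T@t, R.T@np.r_[s,1]
def onz(c,u,v,z):
    o,d=ray(c,u,v); return o+d*(z-o[2])/d[2]
def tri(c1,p1,c2,p2):
    o,d=ray(c1,*p1); q,e=ray(c2,*p2); A=np.c_[d,-e]; s=np.linalg.lstsq(A,q-o,rcond=None)[0]
    a,b=o+d*s[0],q+e*s[1]; return (a+b)/2,np.linalg.norm(a-b)
def proj(c,X):
    K=np.array(c['mtx']); p=np.array(c['R'])@X+np.array(c['t']); s=p[:2]/p[2]; s=s*(1+float(c['k1'])*(s@s)); return K[0,0]*s[0]+K[0,2],K[1,1]*s[1]+K[1,2]
def load(n): return dict(np.load('pics/'+n+'.npz'))
E
python3 - <<'E'
from h import *
np.set_printoptions(precision=3,suppress=True)
a=save('side','s0.png');b=save('top','t0.png')
for c in(a,b): print(c['mtx'],c['k1'],-c['R'].T@c['t'],c['R'])
print(bot.read_state())
E
```

```text
[[432.036   0.    259.873]
 [  0.    432.036 196.78 ]
 [  0.      0.      1.   ]] -0.10766978511798043 [ 0.186 -0.777  1.237] [[ 0.877 -0.48  -0.008]
 [-0.377 -0.679 -0.63 ]
 [ 0.297  0.556 -0.777]]
[[406.165   0.    250.636]
 [  0.    406.165 186.726]
 [  0.      0.      1.   ]] -0.023725923361570835 [ 0.444 -0.028  1.479] [[-0.004 -1.    -0.004]
 [-0.996  0.004 -0.084]
 [ 0.084  0.004 -0.996]]
{'time': 0.1, 'q': array([ 1.257,  0.265,  1.605, -0.   ,  1.274, -0.037]), 'joint_vel': array([-0.001, -0.   , -0.001, -0.001, -0.001,  0.001]), 'joint_torque': array([  0.001, -51.671, -36.859,  -0.   ,   0.006,   0.   ]), 'tool_pos': array([0.184, 0.649, 0.191]), 'tcp_rot': array([-0.433, -3.111,  0.003]), 'wrist_force': array([ 0.567, -0.333,  0.303]), 'torque': array([-0.008, -0.042,  0.012]), 'width': 1.0034846588822441}
```

View pics/s0.png

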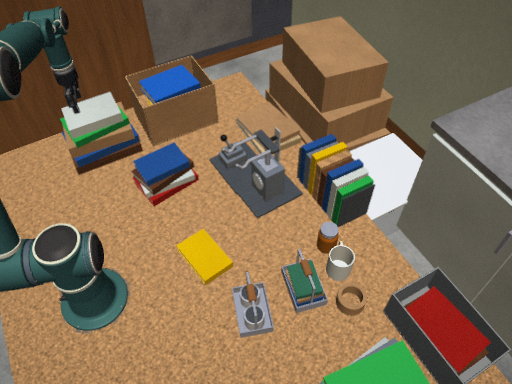

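View pics/t0.png

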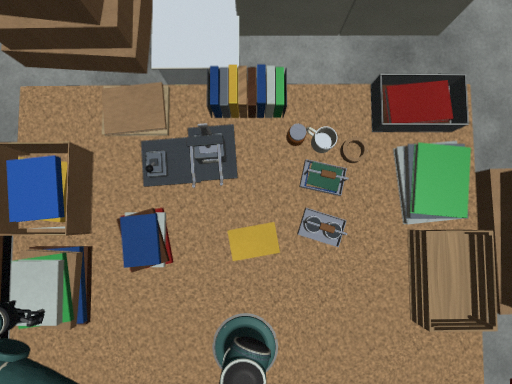

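The side view shows the book carrier at about (304,283) and the scale at (257,170). In the top view they are at (324,177) and (205,155), and the tins are at (322,228). Next I'll enlarge both.

```bash
python3 - <<'E'
import cv2,numpy as np
t=cv2.imread('pics/t0.png');s=cv2.imread('pics/s0.png')
f=lambda im,x,y:cv2.resize(im[y:y+75,x:x+100],(400,300),interpolation=cv2.INTER_CUBIC)
g=np.vstack([np.hstack([f(t,138,115),f(t,275,125)]),np.hstack([f(s,205,115),f(s,255,235)])])
for i in range(0,800,40): # ticks every 10 px
    cv2.line(g,(i,300),(i,306),(0,0,255),1);cv2.line(g,(i,0),(i,6),(0,0,255),1)
for j in range(0,600,40): cv2.line(g,(0,j%300+300*(j//300)),(6,j),(0,0,255),1);cv2.line(g,(400,j),(406,j),(0,0,255),1)
cv2.imwrite('pics/crop1.png',g)
E
```

```text
(no output)
```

View pics/crop1.png

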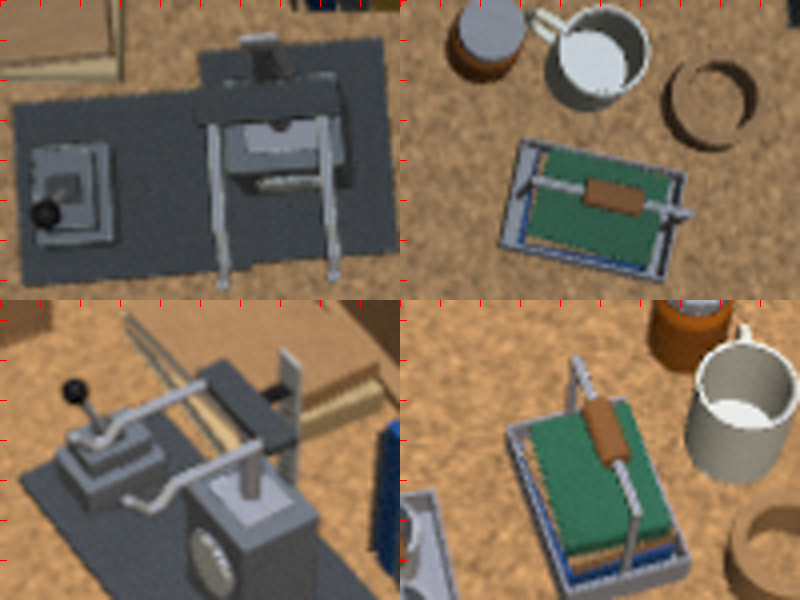

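The crop shows:
- **Prong tips:** top view (193.4,185.6) and (221.4,183.6).
- **Knob:** top view (149.1,167.9).
- **Carrier grip roll:** top view (328.1,173.9). The handle bar runs along its length.

```bash
python3 - <<'E'
from h import *
np.set_printoptions(precision=4,suppress=True)
a=load('s0');b=load('t0')
T=lambda u,v,x,y:(x+(u+.5)/4-.5,y+(v+.5)/4-.5)
P={'tip+':((75,138),(223,284)),'tip-':((128,200),(335,276)),'knob':((75,91),(46,213))}
for k,(s,t) in P.items(): print(k,*tri(a,T(*s,205,115),b,T(*t,138,115)), onz(b,*T(*t,138,115),{'k':.15,'t':.268}[k[0]]))
P={'grip':((205,130),(214,197)),'e1':((177,60),(133,182)),'e2':((235,212),(287,214))}
for k,(s,t) in P.items(): print(k,*tri(a,T(*s,255,235),b,T(*t,275,125)), onz(b,*T(*t,275,125),.125))
# bars back at crosspiece, plate corners, tray corners in top
for n,p,z in(('bar+',(212,128),.265),('bar-',(323,120),.265)): print(n,onz(b,*T(*p,138,115),z))
print('plate',[onz(b,*T(*p,138,115),.01)[:2] for p in((383,38),(398,249),(22,284),(12,105))])
print('tray',[onz(b,*T(*p,275,125),.035)[:2] for p in((124,139),(290,175),(262,281),(99,246))])
for n,p,z in(('jar',(297.5,131),.1),('mug',(325,137),.09),('tape',(352.5,151),.048)): print(n,onz(b,*p,z))
for n,p,z in(('tin e1',(305,215),.125),('tin e2',(345,238),.125)): print(n,onz(b,*p,z))
E
```

```text
tip+ [0.5503 0.1495 0.2625] 0.0006658088593108926 [0.5495 0.1488 0.268 ]
tip- [0.5556 0.065  0.2659] 0.0004692253734652249 [0.5552 0.0649 0.268 ]
knob [0.6196 0.3135 0.1482] 0.00027359878553658706 [0.6193 0.313  0.15  ]
grip [ 0.5996 -0.2816  0.129 ] 0.0008912303604556413 [ 0.5997 -0.2822  0.125 ]
e1 [ 0.6151 -0.2158  0.1208] 0.004134427134687875 [ 0.6126 -0.2144  0.125 ]
e2 [ 0.5861 -0.3446  0.1195] 0.0008312828957994781 [ 0.5851 -0.3432  0.125 ]
bar+ [0.6683 0.1586 0.265 ]
bar- [0.6741 0.0745 0.265 ]
plate [array([0.7985, 0.041 ]), array([0.6033, 0.0274]), array([0.5727, 0.3697]), array([0.7379, 0.3821])]
tray [array([ 0.6627, -0.2194]), array([ 0.6296, -0.3677]), array([ 0.5346, -0.3404]), array([ 0.5665, -0.1956])]
jar [ 0.7517 -0.1843  0.1   ]
mug [ 0.7324 -0.2805  0.09  ]
tape [ 0.6902 -0.3853  0.048 ]
tin e1 [ 0.4624 -0.2026  0.125 ]
tin e2 [ 0.3858 -0.334   0.125 ]
```

{"fn": "drive_tool", "kwargs": {
  "deltas": [
    {"hand": 1, "offset": [2, -5, 2], "angular": [0, 0, -5]},
    {"hand": 1, "offset": [4, -10, 4], "angular": [0, 0, -10]},
    {"hand": 1, "offset": [7, -15, 6], "angular": [0, 0, -16]},
    {"hand": 1, "offset": [9, -20, 8], "angular": [0, 0, -21]},
    {"hand": 1, "offset": [12, -26, 8], "angular": [0, 0, -27]},
    {"hand": 1, "offset": [14, -31, 8], "angular": [0, 0, -32]},
    {"hand": 1, "offset": [17, -37, 8], "angular": [0, 0, -38]},
    {"hand": 1, "offset": [19, -43, 8], "angular": [0, 0, -43]}
  ]
}}

```text
time: 1.1
tool_pos: [0.3732, 0.2224, 0.2722]
tcp_rot: [1.547, 2.734, -0.0]
wrist_force: [0.8, -0.6, 0.8]
width: 0.995
```

{"fn": "drive_tool", "kwargs": {
  "deltas": [
    {"hand": 1, "offset": [2, -6, 0], "angular": [0, 0, -5]},
    {"hand": 1, "offset": [5, -12, 0], "angular": [0, 0, -10]},
    {"hand": 1, "offset": [8, -18, 0], "angular": [0, 0, -15]},
    {"hand": 1, "offset": [10, -24, -1], "angular": [0, 0, -20]},
    {"hand": 1, "offset": [12, -29, -1], "angular": [0, 0, -26]},
    {"hand": 1, "offset": [15, -35, -2], "angular": [0, 0, -31]},
    {"hand": 1, "offset": [18, -41, -3], "angular": [0, 0, -37]},
    {"hand": 1, "offset": [20, -46, -3], "angular": [0, 0, -43.5]}
  ]
}}

```text
time: 2.1
tool_pos: [0.571, -0.2333, 0.241]
tcp_rot: [-2.45, -1.963, 0.001]
wrist_force: [0.7, 0.6, -0.1]
width: 1.001
```

{"fn": "drive_tool", "kwargs": {
  "deltas": [
    {"hand": 1, "offset": [2.7, -4.2, -2], "angular": [0, 0, 0]},
    {"hand": 1, "offset": [2.7, -4.2, -2], "angular": [0, 0, 0]}
  ]
}}

```text
time: 2.35
tool_pos: [0.5972, -0.276, 0.2181]
tcp_rot: [-2.447, -1.962, 0.005]
wrist_force: [-0.6, 0.6, -0.7]
width: 1.0
```

```bash
python3 - <<'E'
from h import *
np.set_printoptions(precision=4,suppress=True)
w=save('wrist','w1.png'); print(bot.read_state()['tool_pos'],w['R'],-w['R'].T@w['t'])
hsv=cv2.cvtColor(w['frame'],cv2.COLOR_BGR2HSV)
print(proj(w,np.array([.599,-.281,.125])))
E
```

```text
[ 0.597  -0.2744  0.2196] [[ 0.9762 -0.2168 -0.0062]
 [-0.207  -0.9397  0.2724]
 [-0.0649 -0.2646 -0.9622]] [ 0.6123 -0.2089  0.3999]
(np.float64(264.60945784750476), np.float64(188.02462291270302))
```

View pics/w1.png

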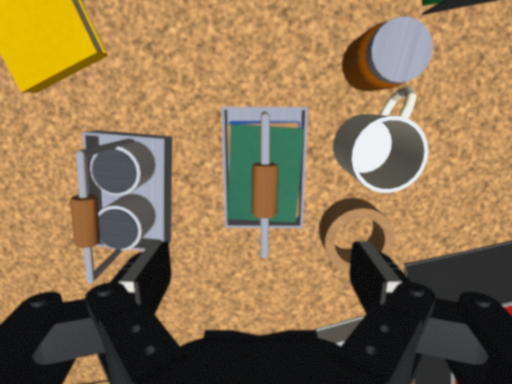

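The roll centre is at (265,190), and the bar runs from (265,114) to (265,255). That is within 2 px of the prediction.

```bash
python3 - <<'E'
from h import *
np.set_printoptions(precision=4,suppress=True)
w=load('w1')
for p in((265,190),(265,114),(265,255)): print(onz(w,*p,.125))
for i in range(3): s=bot.read_state(); print(s['tool_pos'],s['time'])
E
```

```text
[ 0.5989 -0.2829  0.125 ]
[ 0.6136 -0.2154  0.125 ]
[ 0.5847 -0.3487  0.125 ]
[ 0.597  -0.2744  0.2196] 2.4
[ 0.597  -0.2744  0.2196] 2.4
[ 0.597  -0.2744  0.2196] 2.4
```

{"fn": "drive_tool", "kwargs": {
  "deltas": [
    {"hand": 1, "offset": [0.2, -0.8, -3], "angular": [0, 0, 0]},
    {"hand": 1, "offset": [0.2, -0.8, -7], "angular": [0, 0, 0]},
    {"hand": 1, "offset": [0.2, -0.8, -10], "angular": [0, 0, 0]},
    {"hand": 1, "offset": [0.2, -0.8, -11.7], "angular": [0, 0, 0]},
    {"hand": 1, "offset": [0.2, -0.8, -11.7], "angular": [0, 0, 0]}
  ]
}}

```text
time: 3.02
tool_pos: [0.5991, -0.2804, 0.1048]
tcp_rot: [-2.445, -1.969, 0.001]
wrist_force: [-0.2, -0.7, 0.2]
width: 0.998
```

{"fn": "drive_tool", "kwargs": {
  "deltas": [
    {"hand": 0, "offset": [0, 0, 0], "angular": [0, 0, 0]},
    {"hand": 0, "offset": [0, 0, 0], "angular": [0, 0, 0]},
    {"hand": 0, "offset": [0, 0, 0], "angular": [0, 0, 0]},
    {"hand": 0, "offset": [0, 0, 0], "angular": [0, 0, 0]},
    {"hand": 0, "offset": [0, 0, 0], "angular": [0, 0, 0]},
    {"hand": 0, "offset": [0, 0, 0], "angular": [0, 0, 0]}
  ],
  "force": 60
}}

```text
time: 3.78
tool_pos: [0.6, -0.2817, 0.1055]
tcp_rot: [-2.448, -1.969, 0.0]
wrist_force: [-0.0, 0.1, 1.2]
width: -0.002
```

```bash
python3 - <<'E'
from h import *
s=bot.read_state(); print(s['width'],s['wrist_force'])
w=save('wrist','w2.png')
t=save('side','s2.png')['frame'][215:340,205:370]
cv2.imwrite('pics/c2.png',np.hstack([cv2.resize(t,(396,300)),cv2.resize(w['frame'],(400,300))]))
E
```

```text
-0.0023403928217989567 [-0.00498515  0.05784501  1.22028648]
```

View pics/c2.png

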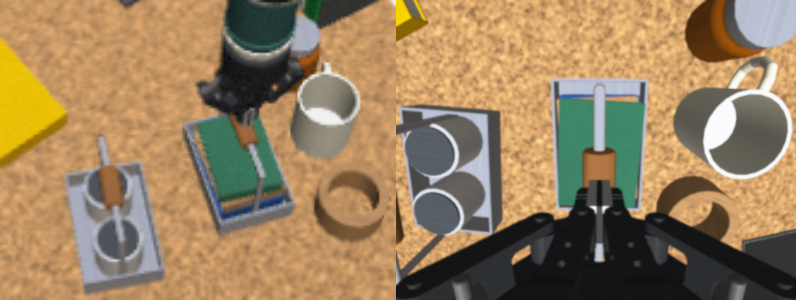

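```bash
python3 - <<'E'
from h import *
w=load('w2');s=load('s2')
g=np.hstack([cv2.resize(w['frame'][190:340,190:340],(400,400),interpolation=cv2.INTER_CUBIC),cv2.resize(s['frame'][245:305,275:335],(400,400),interpolation=cv2.INTER_CUBIC)])
cv2.imwrite('pics/c3.png',g)
for z in(.125,.105): print(proj(w,np.array([.599,-.282,z])),proj(s,np.array([.599,-.282,z])))
E
```

```text
(np.float64(259.9141191746936), np.float64(231.77572455578976)) (np.float64(305.50733936899127), np.float64(268.02831498997045))
(np.float64(259.930056698459), np.float64(219.3560890761067)) (np.float64(304.9948196732486), np.float64(271.3882549655857))
```

View pics/c3.png

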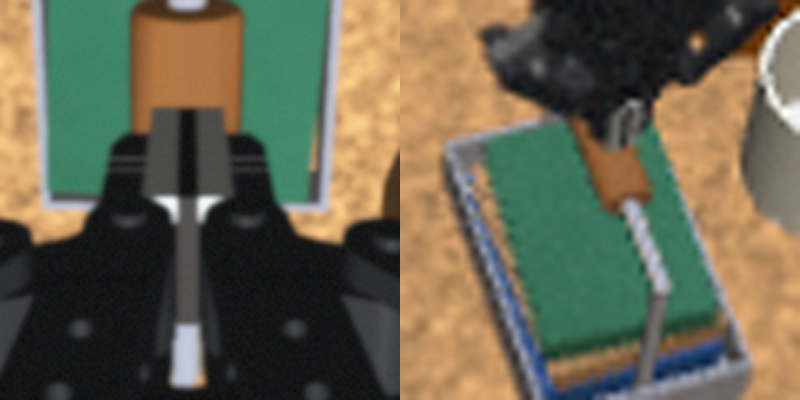

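```bash
python3 - <<'E'
from h import *
s0=load('s0');s2=load('s2');w=load('w2');w1=load('w1');t=save('top','t2.png')
def crop(c,X,n=60):
    im=c['frame'].copy(); u,v=proj(c,np.array(X)); x=int(np.clip(u-n/2,0,512-n));y=int(np.clip(v-n/2,0,384-n))
    g=cv2.resize(im[y:y+n,x:x+n],(260,260),interpolation=cv2.INTER_CUBIC); k=260/n
    p=proj(c,np.array(X)); cv2.circle(g,(int((p[0]-x+.5)*k),int((p[1]-y+.5)*k)),4,(0,0,255),1); 
    q=proj(c,np.array(X)+[0,0,.04]); cv2.circle(g,(int((q[0]-x+.5)*k),int((q[1]-y+.5)*k)),4,(255,0,255),1)
    print(x,y,k); return g
X=[.6,-.2817,.1055]
g=np.hstack([crop(s0,[.184,.649,.192]),crop(s2,X),crop(t,X)]); cv2.imwrite('pics/c4.png',g)
s=bot.read_state(); print(s['q'],s['tool_pos'],s['joint_torque'])
E
```

```text
51 85 4.333333333333333
275 241 4.333333333333333
296 144 4.333333333333333
[-4.76514604e-01  3.04597221e-01  1.71751008e+00  1.90849047e-06
  1.11962495e+00 -2.60767432e-01] [ 0.60002837 -0.28170553  0.10552605] [-4.25218270e-03 -5.15474761e+01 -3.45974493e+01 -3.87045784e-04
  1.86927791e-03  2.24615599e-05]
```

View pics/c4.png

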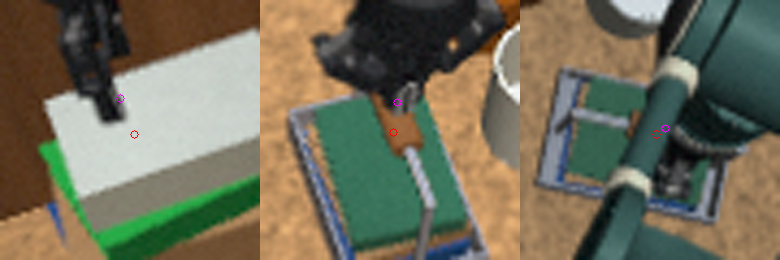

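```bash
python3 - <<'E'
from h import *
s2=load('s2');w=load('w2')
d=np.array([.215,.977,0])
for z in(.105,.125,.14,.15,.16): print(z,'wr+11',proj(w,np.array([.6,-.2817,z])+.011*d),'side-11',proj(s2,np.array([.6,-.2817,z])-.011*d))
o=-w['R'].T@w['t'];print(o-[.6,-.2817,.1055]); w1=load('w1');print(-w1['R'].T@w1['t']-[.597,-.2744,.2196])
print(tri(w,(260,230.5),s2,(308.5,266.4)))
E
```

```text
0.105 wr+11 (np.float64(261.40452280125606), np.float64(202.1671687037655)) side-11 (np.float64(306.4908723260561), np.float64(274.3025282724222))
0.125 wr+11 (np.float64(261.5529399224428), np.float64(212.91010599113883)) side-11 (np.float64(307.0251789906405), np.float64(270.9647756083937))
0.14 wr+11 (np.float64(261.68778861044916), np.float64(222.682325876609)) side-11 (np.float64(307.4344264331954), np.float64(268.40484621989685))
0.15 wr+11 (np.float64(261.79210685256953), np.float64(230.2495666459558)) side-11 (np.float64(307.71142003766033), np.float64(266.6705136042475))
0.16 wr+11 (np.float64(261.9106974303262), np.float64(238.8601281842972)) side-11 (np.float64(307.9918111987585), np.float64(264.91352633580493))
[0.01394084 0.06758238 0.18176178]
[0.01533463 0.06553744 0.18031226]
(array([ 0.60361516, -0.28176143,  0.12962439]), np.float64(0.009254550807395054))
```

Both views put the shut fingertips at about z = 0.150, while the reported TCP is 0.105. So the fingers closed above the roll, and the reported tip runs about 45 mm too low. I'll open, go down 44 mm while watching the force, and close again.

{"fn": "drive_tool", "kwargs": {
  "deltas": [
    {"hand": 1, "offset": [0, 0, 0], "angular": [0, 0, 0]},
    {"hand": 1, "offset": [0, 0, 0], "angular": [0, 0, 0]},
    {"hand": 1, "offset": [0, 0, 0], "angular": [0, 0, 0]},
    {"hand": 1, "offset": [0, 0, 0], "angular": [0, 0, 0]},
    {"hand": 1, "offset": [0, 0, -1], "angular": [0, 0, 0]},
    {"hand": 1, "offset": [0, 0, -2], "angular": [0, 0, 0]},
    {"hand": 1, "offset": [0, 0, -3], "angular": [0, 0, 0]}
  ]
}}

```text
time: 4.8
tool_pos: [0.5996, -0.2815, 0.0743]
tcp_rot: [-2.447, -1.969, 0.001]
wrist_force: [0.6, -0.1, 0.6]
width: 1.001
```

{"fn": "drive_tool", "kwargs": {
  "deltas": [
    {"hand": 1, "offset": [0, 0, -0.7], "angular": [0, 0, 0]},
    {"hand": 1, "offset": [0, 0, -1.4], "angular": [0, 0, 0]},
    {"hand": 1, "offset": [0, 0, -1.4], "angular": [0, 0, 0]}
  ]
}}

```text
time: 5.18
tool_pos: [0.5995, -0.2814, 0.0607]
tcp_rot: [-2.447, -1.969, 0.001]
wrist_force: [0.1, -0.6, 0.3]
width: 1.001
```

{"fn": "drive_tool", "kwargs": {
  "deltas": [
    {"hand": 0, "offset": [0, 0, 0], "angular": [0, 0, 0]},
    {"hand": 0, "offset": [0, 0, 0], "angular": [0, 0, 0]},
    {"hand": 0, "offset": [0, 0, 0], "angular": [0, 0, 0]},
    {"hand": 0, "offset": [0, 0, 0], "angular": [0, 0, 0]},
    {"hand": 0, "offset": [0, 0, 0], "angular": [0, 0, 0]}
  ],
  "force": 60
}}

```text
time: 5.8
tool_pos: [0.5999, -0.2818, 0.062]
tcp_rot: [-2.448, -1.969, 0.0]
wrist_force: [-1.8, -0.2, 3.8]
width: 0.265
```

```bash
python3 - <<'E'
from h import *
s=bot.read_state(); print(s['width'],s['wrist_force'],s['torque'])
w=save('wrist','w3.png'); cv2.imwrite('pics/c5.png',w['frame'][150:384,130:390])
E
```

```text
0.2645064374313791 [-1.77881142 -0.17168583  3.77594857] [ 0.05488846  0.21399189 -0.06584635]
```

View pics/c5.png

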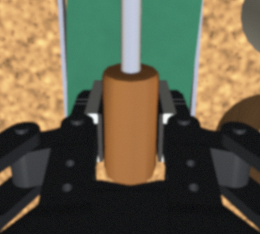

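Gripped: the width of 22.5 mm matches the roll, and the picture shows the pads on the roll. The bar sits 63 mm above the reported TCP. Now I'll lift it and carry it to the approach point in front of the prongs.

{"fn": "drive_tool", "kwargs": {
  "deltas": [
    {"hand": 0, "offset": [0, 0, 0.5], "angular": [0, 0, 0]},
    {"hand": 0, "offset": [0, 0, 2], "angular": [0, 0, 0]},
    {"hand": 0, "offset": [0, 0, 4.5], "angular": [0, 0, 0]},
    {"hand": 0, "offset": [0, 0, 7.5], "angular": [0, 0, 0]},
    {"hand": 0, "offset": [0, 0, 10.5], "angular": [0, 0, 0]},
    {"hand": 0, "offset": [0, 0, 13.5], "angular": [0, 0, 0]},
    {"hand": 0, "offset": [0, 0, 15.5], "angular": [0, 0, 0]},
    {"hand": 0, "offset": [0, 0, 16], "angular": [0, 0, 0]}
  ],
  "force": 80
}}

```text
time: 6.85
tool_pos: [0.601, -0.2821, 0.2235]
tcp_rot: [2.445, 1.968, 0.002]
wrist_force: [0.9, -0.0, -7.7]
width: 0.258
```

{"fn": "drive_tool", "kwargs": {
  "deltas": [
    {"hand": 0, "offset": [-0.4, 1, 0], "angular": [0, 0, 0.5]},
    {"hand": 0, "offset": [-1.2, 3, 0], "angular": [0, 0, 1.5]},
    {"hand": 0, "offset": [-2.4, 6, 0], "angular": [0, 0, 3]},
    {"hand": 0, "offset": [-4, 9.5, 0], "angular": [0, 0, 5]},
    {"hand": 0, "offset": [-5.5, 13.5, 0], "angular": [0, 0, 7]},
    {"hand": 0, "offset": [-7, 17.5, 0], "angular": [0, 0, 9]},
    {"hand": 0, "offset": [-8.8, 21.5, 0], "angular": [0, 0, 11]},
    {"hand": 0, "offset": [-10.4, 25.5, 0], "angular": [0, 0, 13]}
  ]
}}

```text
time: 7.85
tool_pos: [0.4933, -0.0242, 0.2201]
tcp_rot: [-2.205, -2.234, 0.002]
wrist_force: [0.6, 1.0, -6.0]
width: 0.258
```

{"fn": "drive_tool", "kwargs": {
  "deltas": [
    {"hand": 0, "offset": [-1.6, 4, 0], "angular": [0, 0, 1.5]},
    {"hand": 0, "offset": [-3, 7.5, 0], "angular": [0, 0, 2.5]},
    {"hand": 0, "offset": [-4.2, 10.5, 0], "angular": [0, 0, 3.5]},
    {"hand": 0, "offset": [-5, 12.2, 0], "angular": [0, 0, 4]},
    {"hand": 0, "offset": [-5, 12.6, 0], "angular": [0, 0, 4]},
    {"hand": 0, "offset": [-5, 12.6, 0], "angular": [0, 0, 4]},
    {"hand": 0, "offset": [-5, 12.6, 0], "angular": [0, 0, 4]}
  ]
}}

```text
time: 8.72
tool_pos: [0.446, 0.0987, 0.2214]
tcp_rot: [2.13, 2.309, -0.001]
wrist_force: [-0.7, -0.7, -6.6]
width: 0.258
```

```bash
python3 - <<'E'
from h import *
np.set_printoptions(precision=4,suppress=True)
s=bot.read_state(); print(s['width'],s['wrist_force'],s['torque'],s['tool_pos'],s['tcp_rot'])
f=lambda im,x,y:cv2.resize(im[y:y+75,x:x+100],(400,300),interpolation=cv2.INTER_CUBIC)
w=save('wrist','w4.png');a=save('side','s4.png');t=save('top','t4.png')
g=np.hstack([cv2.resize(w['frame'],(400,300)),f(a['frame'],185,115)])
cv2.imwrite('pics/c6.png',g)
for X in([.5503,.1495,.268],[.5556,.065,.268]): print(proj(w,np.array(X)))
E
```

```text
0.25791804670614854 [-0.7111 -0.7232 -6.6013] [ 0.0377 -0.0139 -0.0085] [0.446  0.0987 0.2214] [ 2.1303  2.3089 -0.0008]
(np.float64(493.07489853388506), np.float64(169.5026329405102))
(np.float64(456.5274318358327), np.float64(321.8793650528247))
```

View pics/c6.png

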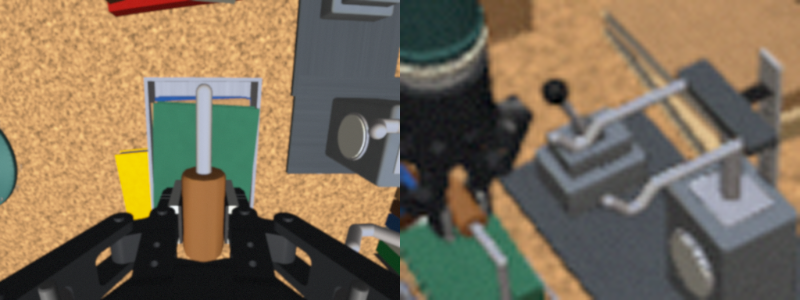

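The carrier is held level and weighs about 6.6 N, so I expect a dip of about 38 mm. The prong tips show at the right edge of the wrist view, near (378,131) and (355,238) at half scale. I'll enlarge that part once to fix the seat position.

```bash
python3 - <<'E'
from h import *
w=load('w4');t=load('t4')
g=np.hstack([cv2.resize(w['frame'][130:355,400:512],(299,600),interpolation=cv2.INTER_CUBIC),cv2.resize(t['frame'][115:215,170:253],(498,600),interpolation=cv2.INTER_CUBIC)])
cv2.imwrite('pics/c7.png',g)
E
```

```text
(no output)
```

View pics/c7.png

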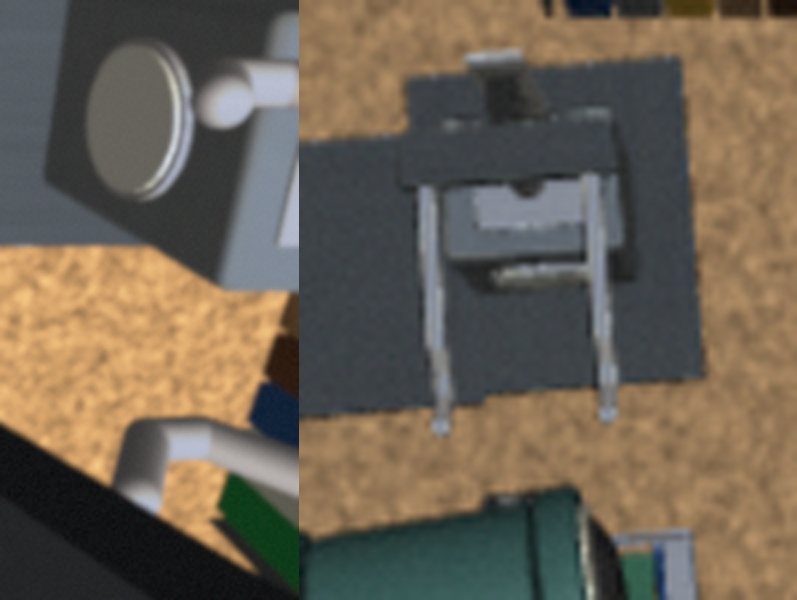

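```bash
python3 - <<'E'
from h import *
np.set_printoptions(precision=4,suppress=True)
w=load('w4');b=load('t4');a=load('s4')
for n,p,q in(('+',(484.8,168),(193.4,185.9)),('-',(454.2,313.4),(221.1,183.4))): print(n,tri(w,p,b,q),onz(w,*p,.266),onz(b,*q,.266))
# held bar in wrist: far end and roll (full-res px)
for p in((261,112),(261,275)): print(onz(w,*p,.284))
E
```

```text
+ (array([0.549 , 0.1493, 0.2642]), np.float64(1.4334909202499725e-05)) [0.5475 0.1496 0.266 ] [0.5488 0.149  0.266 ]
- (array([0.5566, 0.0664, 0.2628]), np.float64(0.0008359688245491437)) [0.5543 0.069  0.266 ] [0.556  0.0659 0.266 ]
[0.4401 0.1658 0.284 ]
[0.4458 0.0963 0.284 ]
```

{"fn": "drive_tool", "kwargs": {
  "deltas": [
    {"hand": 0, "offset": [1, 0.1, 0], "angular": [0, 0, 0]},
    {"hand": 0, "offset": [3, 0.3, 0], "angular": [0, 0, 0]},
    {"hand": 0, "offset": [5.2, 0.5, 0], "angular": [0, 0, 0]},
    {"hand": 0, "offset": [7.5, 0.7, 0], "angular": [0, 0, 0]},
    {"hand": 0, "offset": [9.8, 0.9, 0], "angular": [0, 0, 0]},
    {"hand": 0, "offset": [11.8, 1, 0], "angular": [0, 0, 0]},
    {"hand": 0, "offset": [12.8, 1.1, 0], "angular": [0, 0, 0]},
    {"hand": 0, "offset": [12.8, 1.1, 0], "angular": [0, 0, 0]}
  ]
}}

```text
time: 9.88
tool_pos: [0.5746, 0.1102, 0.2211]
tcp_rot: [-2.13, -2.309, 0.001]
wrist_force: [-0.7, 0.3, -6.1]
width: 0.26
```

```bash
python3 - <<'E'
from h import *
np.set_printoptions(precision=4,suppress=True)
s=bot.read_state(); print(s['width'],s['wrist_force'],s['torque'],s['tool_pos'],s['tcp_rot'])
w=save('wrist','w5.png');a=save('side','s5.png')
cv2.imwrite('pics/c8.png',np.hstack([cv2.resize(w['frame'],(400,300)),cv2.resize(a['frame'][115:190,205:305],(400,300),interpolation=cv2.INTER_CUBIC)]))
E
```

```text
0.2598656701270724 [-0.6905  0.2915 -6.128 ] [-0.0003  0.072  -0.0023] [0.5746 0.1102 0.2211] [-2.1297 -2.3087  0.001 ]
```

View pics/c8.png

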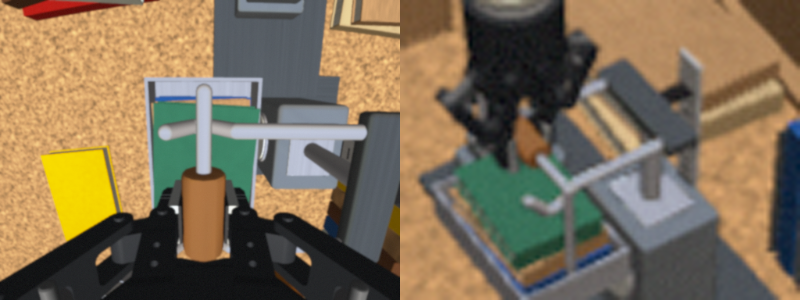

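The bar is over the seat, between the tips and the rise. Now I'll lower it slowly while watching the wrist force.

{"fn": "drive_tool", "kwargs": {
  "deltas": [
    {"hand": 0, "offset": [0, 0, -0.5], "angular": [0, 0, 0]},
    {"hand": 0, "offset": [0, 0, -1.2], "angular": [0, 0, 0]},
    {"hand": 0, "offset": [0, 0, -2], "angular": [0, 0, 0]},
    {"hand": 0, "offset": [0, 0, -2.6], "angular": [0, 0, 0]},
    {"hand": 0, "offset": [0, 0, -3.1], "angular": [0, 0, 0]},
    {"hand": 0, "offset": [0, 0, -3.6], "angular": [0, 0, 0]},
    {"hand": 0, "offset": [0, 0, -4.1], "angular": [0, 0, 0]},
    {"hand": 0, "offset": [0, 0, -4.5], "angular": [0, 0, 0]}
  ]
}}

```text
time: 10.98
tool_pos: [0.5742, 0.1103, 0.1767]
tcp_rot: [2.13, 2.309, 0.0]
wrist_force: [-1.4, 0.3, -3.6]
width: 0.257
```

{"fn": "drive_tool", "kwargs": {
  "deltas": [
    {"hand": 0, "offset": [0, 0, -0.5], "angular": [0, 0, 0]},
    {"hand": 0, "offset": [0, 0, -1], "angular": [0, 0, 0]},
    {"hand": 0, "offset": [0, 0, -1.5], "angular": [0, 0, 0]},
    {"hand": 0, "offset": [0, 0, -1.5], "angular": [0, 0, 0]},
    {"hand": 0, "offset": [0, 0, -1.5], "angular": [0, 0, 0]}
  ]
}}

```text
time: 11.6
tool_pos: [0.5743, 0.1103, 0.162]
tcp_rot: [2.13, 2.309, 0.0]
wrist_force: [-2.2, -0.0, -2.7]
width: 0.259
```

{"fn": "drive_tool", "kwargs": {
  "deltas": [
    {"hand": 0, "offset": [-0.1, 0, -0.3], "angular": [0, 0, 0]},
    {"hand": 0, "offset": [-0.2, 0, -0.6], "angular": [0, 0, 0]},
    {"hand": 0, "offset": [-0.2, 0, -0.6], "angular": [0, 0, 0]},
    {"hand": 0, "offset": [-0.2, 0, -0.6], "angular": [0, 0, 0]}
  ]
}}

```text
time: 12.1
tool_pos: [0.5728, 0.1104, 0.1561]
tcp_rot: [2.129, 2.309, 0.002]
wrist_force: [2.5, 0.8, -1.2]
width: 0.258
```

```bash
python3 - <<'E'
from h import *
np.set_printoptions(precision=4,suppress=True)
s=bot.read_state(); print(s['wrist_force'],s['torque'],s['tool_pos'])
w=save('wrist','w6.png');a=save('side','s6.png')
E
```

```text
[ 2.4995  0.8067 -1.2151] [ 0.0223 -0.4506  0.005 ] [0.5728 0.1104 0.1561]
```

{"fn": "drive_tool", "kwargs": {
  "deltas": [
    {"hand": 0, "offset": [0.1, 0, -0.4], "angular": [0, 0, 0]},
    {"hand": 0, "offset": [0.1, 0, -0.7], "angular": [0, 0, 0]},
    {"hand": 0, "offset": [0.1, 0, -0.7], "angular": [0, 0, 0]},
    {"hand": 0, "offset": [0.1, 0, -0.7], "angular": [0, 0, 0]}
  ]
}}

```text
time: 12.7
tool_pos: [0.5726, 0.1103, 0.1485]
tcp_rot: [-2.129, -2.309, 0.001]
wrist_force: [-0.7, 0.4, -0.5]
width: 0.256
```

{"fn": "drive_tool", "kwargs": {
  "deltas": [
    {"hand": 0.3, "offset": [0, 0, -0.1], "angular": [0, 0, 0]},
    {"hand": 0.4, "offset": [0, 0, -0.1], "angular": [0, 0, 0]},
    {"hand": 0.5, "offset": [0, 0, -0.1], "angular": [0, 0, 0]},
    {"hand": 0.7, "offset": [0, 0, -0.1], "angular": [0, 0, 0]},
    {"hand": 1, "offset": [0, 0, -0.1], "angular": [0, 0, 0]},
    {"hand": 1, "offset": [0, 0, -0.1], "angular": [0, 0, 0]},
    {"hand": 1, "offset": [0, 0, -0.1], "angular": [0, 0, 0]}
  ]
}}

```text
time: 13.58
tool_pos: [0.5731, 0.1103, 0.1476]
tcp_rot: [2.13, 2.309, 0.0]
wrist_force: [-0.8, -0.2, -0.0]
width: 0.996
```

```bash
python3 - <<'E'
from h import *
np.set_printoptions(precision=4,suppress=True)
s=bot.read_state(); print(s['width'],s['wrist_force'],s['tool_pos'])
w=save('wrist','w7.png');a=save('side','s7.png')
cv2.imwrite('pics/c9.png',np.hstack([cv2.resize(w['frame'],(400,300)),cv2.resize(a['frame'][115:190,205:305],(400,300),interpolation=cv2.INTER_CUBIC)]))
# roll centre by colour in both views
def roll(c,x0,x1,y0,y1):
    h=cv2.cvtColor(c['frame'],cv2.COLOR_BGR2HSV); m=cv2.inRange(h,(5,130,60),(16,255,190)); z=np.zeros_like(m); z[y0:y1,x0:x1]=m[y0:y1,x0:x1]
    n,l,st,ce=cv2.connectedComponentsWithStats(z); i=1+st[1:,4].argmax(); return st[i],ce[i]
print(roll(w,200,330,180,384),roll(a,225,260,130,175))
print(proj(w,np.array([.5726,.1103,.211])),proj(a,np.array([.5726,.1103,.211])))
E
```

```text
0.9955586990979468 [-0.8004 -0.1568 -0.0407] [0.5731 0.1103 0.1476]
(array([ 231,  216,   57,  120, 5983], dtype=int32), array([258.943 , 276.3868])) (array([230, 159,  13,  13,  83], dtype=int32), array([235.747 , 164.6627]))
(np.float64(261.019706672442), np.float64(270.9733341017958)) (np.float64(235.80607086415284), np.float64(165.50223699271874))
```

View pics/c9.png

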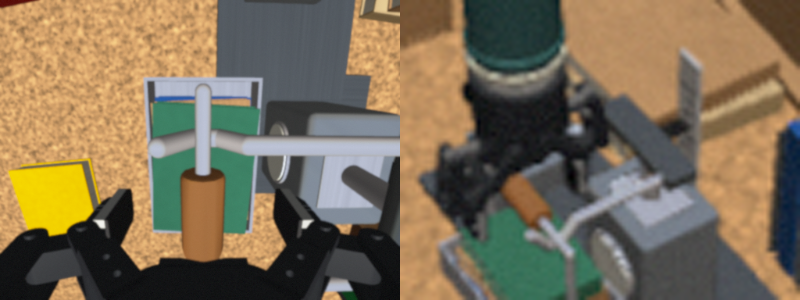

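The carrier hangs on both prongs: the bar lies in the seat, the hook is dipped about 40 mm, and the wrist force is near 0. The fingers are clear on both sides of the roll. I'll retreat straight up, then shut the hand.

{"fn": "drive_tool", "kwargs": {
  "deltas": [
    {"hand": 1, "offset": [0, 0, 0.7], "angular": [0, 0, 0]},
    {"hand": 1, "offset": [0, 0, 2], "angular": [0, 0, 0]},
    {"hand": 1, "offset": [0, 0, 4], "angular": [0, 0, 0]},
    {"hand": 1, "offset": [0, 0, 6.5], "angular": [0, 0, 0]},
    {"hand": 1, "offset": [0, 0, 9], "angular": [0, 0, 0]},
    {"hand": 1, "offset": [0, 0, 11], "angular": [0, 0, 0]},
    {"hand": 1, "offset": [0, 0, 12], "angular": [0, 0, 0]},
    {"hand": 0, "offset": [0, 0, 12], "angular": [0, 0, 0]}
  ]
}}

```text
time: 14.68
tool_pos: [0.5736, 0.1103, 0.2687]
tcp_rot: [2.129, 2.309, 0.002]
wrist_force: [-0.1, 0.8, 0.5]
width: 0.813
```

{"fn": "drive_tool", "kwargs": {
  "deltas": [
    {"hand": 0, "offset": [0, 2, 0], "angular": [0, 0, 0]},
    {"hand": 0, "offset": [0, 5, 0], "angular": [0, 0, 0]},
    {"hand": 0, "offset": [0, 9, 0], "angular": [0, 0, 0]},
    {"hand": 0, "offset": [-0.2, 13, 0], "angular": [0, 0, 0]},
    {"hand": 0, "offset": [-0.4, 16.5, 0], "angular": [0, 0, 0]},
    {"hand": 0, "offset": [-0.5, 19, 0], "angular": [0, 0, 0]},
    {"hand": 0, "offset": [-0.6, 20, 0], "angular": [0, 0, 0]},
    {"hand": 0, "offset": [-0.6, 20, 0], "angular": [0, 0, 0]}
  ]
}}

```text
time: 15.68
tool_pos: [0.5668, 0.3105, 0.2671]
tcp_rot: [2.129, 2.31, -0.002]
wrist_force: [-0.4, -0.1, -0.3]
width: -0.001
```

```bash
cat > chk.py <<'E'
from h import *
np.set_printoptions(precision=4,suppress=True)
def comp(c,lo,hi,box):
    x0,x1,y0,y1=box; h=cv2.cvtColor(c['frame'],cv2.COLOR_BGR2HSV); m=cv2.inRange(h,lo,hi); z=np.zeros_like(m); z[y0:y1,x0:x1]=m[y0:y1,x0:x1]
    n,l,st,ce=cv2.connectedComponentsWithStats(z)
    if n<2: return None
    i=1+st[1:,4].argmax(); return st[i,4],ce[i]
def look(n):
    a=save('side','s%s.png'%n);b=save('top','t%s.png'%n)
    for k,lo,hi,bs,bt in(('roll',(5,130,60),(16,255,190),(222,262,130,178),(185,232,165,205)),('green',(65,90,40),(90,255,160),(205,275,140,215),(175,240,150,215)),('knob',(0,0,0),(180,255,45),(212,245,125,150),(140,165,155,180))):
        s,t=comp(a,lo,hi,bs),comp(b,lo,hi,bt); print(k,s,t, tri(a,s[1],b,t[1]) if s and t else '')
s=bot.read_state(); print(s['time'],s['width'],s['wrist_force'],s['tool_pos'])
look(sys.argv[1])
E
python3 chk.py 8
```

```text
15.675 -0.0006086989202570018 [-0.4374 -0.1427 -0.3166] [0.5668 0.3105 0.2671]
roll (np.int32(81), array([235.7901, 164.6667])) (np.int32(77), array([208.4156, 179.7013])) (array([0.5724, 0.1095, 0.2158]), np.float64(3.514963238005144e-05))
green (np.int32(404), array([234.1485, 180.849 ])) (np.int32(311), array([211.4341, 188.4244])) (array([0.5549, 0.105 , 0.1493]), np.float64(0.0096173761028178))
knob (np.int32(22), array([223.2727, 137.6364])) (np.int32(41), array([149.0488, 168.4146])) (array([0.6186, 0.3138, 0.1469]), np.float64(0.0015285609537028996))
```

The roll is unchanged since release at (0.572, 0.110, 0.21), so the carrier is hanging still. Next I'll lower in front of the lever and check again that it is at rest.

{"fn": "drive_tool", "kwargs": {
  "deltas": [
    {"hand": 0, "offset": [0, 0, -2], "angular": [0, 0, 0]},
    {"hand": 0, "offset": [0, 0, -5], "angular": [0, 0, 0]},
    {"hand": 0, "offset": [0, 0, -9], "angular": [0, 0, 0]},
    {"hand": 0, "offset": [0, 0, -13], "angular": [0, 0, 0]},
    {"hand": 0, "offset": [0, 0, -16], "angular": [0, 0, 0]},
    {"hand": 0, "offset": [0, 0, -17.5], "angular": [0, 0, 0]},
    {"hand": 0, "offset": [0, 0, -17.9], "angular": [0, 0, 0]},
    {"hand": 0, "offset": [0, 0, -17.9], "angular": [0, 0, 0]}
  ]
}}

```text
time: 16.77
tool_pos: [0.5678, 0.3104, 0.0894]
tcp_rot: [2.13, 2.309, 0.002]
wrist_force: [-0.3, 0.2, 0.6]
width: -0.0
```

{"fn": "drive_tool", "kwargs": {
  "deltas": [
    {"hand": 0, "offset": [0, 0, 0], "angular": [0, 0, 0]},
    {"hand": 0, "offset": [0, 0, 0], "angular": [0, 0, 0]},
    {"hand": 0, "offset": [0, 0, 0], "angular": [0, 0, 0]},
    {"hand": 0, "offset": [0, 0, 0], "angular": [0, 0, 0]},
    {"hand": 0, "offset": [0, 0, 0], "angular": [0, 0, 0]},
    {"hand": 0, "offset": [0, 0, 0], "angular": [0, 0, 0]},
    {"hand": 0, "offset": [0, 0, 0], "angular": [0, 0, 0]},
    {"hand": 0, "offset": [0, 0, 0], "angular": [0, 0, 0]}
  ]
}}

```text
time: 17.77
tool_pos: [0.567, 0.3103, 0.0885]
tcp_rot: [-2.13, -2.31, 0.0]
wrist_force: [-0.5, 0.1, -0.3]
width: -0.001
```

```bash
python3 chk.py 9
```

```text
17.775 -0.0007584553228919608 [-0.5219  0.0625 -0.3093] [0.567  0.3103 0.0885]
roll (np.int32(81), array([235.7901, 164.6667])) (np.int32(78), array([208.4872, 179.8333])) (array([0.5721, 0.1092, 0.2162]), np.float64(0.00027768248265412914))
green (np.int32(400), array([234.2075, 180.8625])) (np.int32(311), array([211.4116, 188.418 ])) (array([0.555 , 0.105 , 0.1491]), np.float64(0.009811812382945151))
knob (np.int32(111), array([216.027 , 130.5405])) (np.int32(124), array([145.9839, 168.0161])) (array([0.6051, 0.3162, 0.1881]), np.float64(0.018368501862681942))
```

{"fn": "drive_tool", "kwargs": {
  "deltas": [
    {"hand": 0, "offset": [1, 0.1, 0], "angular": [0, 0, 0]},
    {"hand": 0, "offset": [2, 0.2, 0], "angular": [0, 0, 0]},
    {"hand": 0, "offset": [3, 0.3, 0], "angular": [0, 0, 0]},
    {"hand": 0, "offset": [4, 0.4, 0], "angular": [0, 0, 0]},
    {"hand": 0, "offset": [5, 0.4, 0], "angular": [0, 0, 0]},
    {"hand": 0, "offset": [6, 0.5, 0], "angular": [0, 0, 0]},
    {"hand": 0, "offset": [7, 0.6, 0], "angular": [0, 0, 0]},
    {"hand": 0, "offset": [7.5, 0.6, 0], "angular": [0, 0, 0]}
  ]
}}

```text
time: 18.88
tool_pos: [0.6427, 0.3164, 0.0883]
tcp_rot: [-2.13, -2.309, -0.0]
wrist_force: [-0.6, -0.3, -0.8]
width: -0.0
```

{"fn": "drive_tool", "kwargs": {
  "deltas": [
    {"hand": 0, "offset": [0.4, 0, 0], "angular": [0, 0, 0]},
    {"hand": 0, "offset": [0.8, 0.1, 0], "angular": [0, 0, 0]},
    {"hand": 0, "offset": [1.2, 0.1, 0], "angular": [0, 0, 0]}
  ]
}}

```text
time: 19.25
tool_pos: [0.654, 0.3173, 0.0885]
tcp_rot: [-2.129, -2.31, 0.001]
wrist_force: [-0.8, -0.9, -0.7]
width: -0.0
```

{"fn": "drive_tool", "kwargs": {
  "deltas": [
    {"hand": 0, "offset": [0.3, 0, 0], "angular": [0, 0, 0]},
    {"hand": 0, "offset": [0.6, 0, 0], "angular": [0, 0, 0]},
    {"hand": 0, "offset": [0.6, 0, 0], "angular": [0, 0, 0]}
  ]
}}

```text
time: 19.62
tool_pos: [0.6605, 0.3173, 0.0887]
tcp_rot: [2.13, 2.309, 0.001]
wrist_force: [-0.3, -0.6, -0.8]
width: -0.004
```

```bash
python3 chk.py 10
```

```text
19.625 -0.0038609025665105024 [-0.2842 -0.6301 -0.7904] [0.6605 0.3173 0.0887]
roll (np.int32(81), array([235.7901, 164.6667])) (np.int32(78), array([208.5897, 179.9359])) (array([0.5718, 0.1088, 0.2167]), np.float64(0.00047088698135505213))
green (np.int32(401), array([234.1721, 180.7606])) (np.int32(310), array([211.3935, 188.4581])) (array([0.5549, 0.105 , 0.1497]), np.float64(0.009886685274105687))
knob (np.int32(128), array([232.2891, 128.7578])) (np.int32(61), array([149.7377, 173.5738])) (array([0.6172, 0.2851, 0.2108]), np.float64(0.0521433654715321))
```

{"fn": "drive_tool", "kwargs": {
  "deltas": [
    {"hand": 0, "offset": [0.4, 0, 0], "angular": [0, 0, 0]},
    {"hand": 0, "offset": [0.7, 0.1, 0], "angular": [0, 0, 0]},
    {"hand": 0, "offset": [0.7, 0.1, 0], "angular": [0, 0, 0]}
  ]
}}

```text
time: 20.1
tool_pos: [0.6611, 0.3173, 0.0886]
tcp_rot: [-2.125, -2.305, 0.017]
wrist_force: [-17.9, -3.4, 9.4]
width: 0.002
```

{"fn": "drive_tool", "kwargs": {
  "deltas": [
    {"hand": 0, "offset": [0.3, 0, 0], "angular": [0, 0, 0]},
    {"hand": 0, "offset": [0.5, 0, 0], "angular": [0, 0, 0]},
    {"hand": 0, "offset": [0.5, 0, 0], "angular": [0, 0, 0]}
  ]
}}

```text
time: 20.48
tool_pos: [0.661, 0.3173, 0.0886]
tcp_rot: [-2.12, -2.301, 0.028]
wrist_force: [-29.2, -4.2, 16.7]
width: -0.004
```

A firm stop at x = 0.661. I'll back off, rise clear and check the knob position.

{"fn": "drive_tool", "kwargs": {
  "deltas": [
    {"hand": 0, "offset": [-1.2, -0.1, 0], "angular": [0, 0, 0]},
    {"hand": 0, "offset": [-2.5, -0.2, 0], "angular": [0, 0, 0]},
    {"hand": 0, "offset": [-5, -0.4, 0], "angular": [0, 0, 0]},
    {"hand": 0, "offset": [-8, -0.6, 1], "angular": [0, 0, 0]},
    {"hand": 0, "offset": [-11, -0.6, 4], "angular": [0, 0, 0]},
    {"hand": 0, "offset": [-14, 1, 8], "angular": [0, 0, 0]},
    {"hand": 0, "offset": [-16, 4, 12], "angular": [0, 0, 0]},
    {"hand": 0, "offset": [-18, 8, 15], "angular": [0, 0, 0]}
  ]
}}

```text
time: 21.48
tool_pos: [0.4925, 0.3989, 0.2415]
tcp_rot: [2.131, 2.307, 0.006]
wrist_force: [0.7, 0.7, -0.2]
width: 0.0
```

{"fn": "drive_tool", "kwargs": {
  "deltas": [
    {"hand": 0, "offset": [-2, 5, 2], "angular": [0, 0, 0]},
    {"hand": 0, "offset": [-4, 10, 2], "angular": [0, 0, 0]},
    {"hand": 0, "offset": [-6, 15, 2], "angular": [0, 0, 0]},
    {"hand": 0, "offset": [-6, 15, 2], "angular": [0, 0, 0]}
  ]
}}

```text
time: 21.98
tool_pos: [0.4301, 0.5517, 0.2582]
tcp_rot: [-2.124, -2.313, -0.002]
wrist_force: [-0.4, -0.3, -0.3]
width: -0.0
```

```bash
sed -i 's/(212,245,125,150),(140,165,155,180)/(220,250,118,145),(140,165,140,180)/' chk.py; python3 chk.py 11; python3 - <<'E'
from h import *
for x in(-.031,.03,.034,.038):
    X=np.array([.647,.3165,.074+(.08**2-x*x)**.5])+x*np.array([.9965,.0837,0]); print(x,X,proj(load('s11'),X),proj(load('t11'),X))
E
```

```text
21.975 -0.0001200064069102246 [-0.448  -0.283  -0.3373] [0.4301 0.5517 0.2582]
roll (np.int32(81), array([235.7901, 164.6667])) (np.int32(82), array([208.3537, 179.8171])) (array([0.5723, 0.1096, 0.2157]), np.float64(0.00037104527321957893))
green (np.int32(400), array([234.22  , 180.8775])) (np.int32(311), array([211.4116, 188.4341])) (array([0.555, 0.105, 0.149]), np.float64(0.009895655354593271))
knob (np.int32(22), array([239.8182, 131.1364])) (np.int32(46), array([148.1087, 147.6957])) (array([0.6889, 0.319 , 0.1433]), np.float64(0.002014003029244878))
-0.031 [0.6161085  0.3139053  0.14774958] (np.float64(222.42853515927968), np.float64(137.713532847108)) (np.float64(149.01888975076372), np.float64(168.908119891049))
0.03 [0.676895   0.319011   0.14816198] (np.float64(236.60761986114937), np.float64(131.29588249711298)) (np.float64(147.7858145089849), np.float64(150.7348698388595))
0.034 [0.680881   0.3193458  0.14641547] (np.float64(237.54737106393893), np.float64(131.23653227672884)) (np.float64(147.84226748165642), np.float64(149.6409942926999))
0.038 [0.684867   0.3196806  0.14439886] (np.float64(238.4872825144351), np.float64(131.2313911322359)) (np.float64(147.9193165429154), np.float64(148.5648554066006))
```

The knob is at its stop, x = 0.689 and z = 0.143 against an expected 0.685 and 0.144. The carrier hasn't moved and the robot is clear.

```bash
python3 -c "
from workcell import bot
print(bot.finish_job())"
```

```text
the job is handed in; nothing more can be done
None
```

The carrier of books hangs on both prongs of the scale, and the lock lever is pushed over to its stop. I handed the job in at about 22 s of robot time. I lowered the carrier until the wrist force was close to zero, let go, watched it hang still for about four seconds, and then pushed the lever.

**Last checks:**
- **Carrier:** after release, the side and top cameras put the grip roll at the same spot before, during and after the lever push. It sits about 0.572, 0.110, 0.216 m, so the hook has dipped roughly 36–40 mm, within the expected 25–45 mm and well above its stop.
- **Lever:** the push ended against a hard stop at about 29 N of forward force, roughly 34 N in all. The knob measured x = 0.689 and z = 0.143 m, against an expected 0.685 and 0.144 m.
- **Robot:** I backed it well clear, and it was touching nothing when I handed in.

**What disagreed:**
- **First grasp:** it closed on air above the roll. The real fingertips were about 45 mm higher than the reported position, so I regrasped 44 mm lower and allowed for that offset from then on.
- **While seating the bar:** there was a brief sideways force of about 2.5 N.
- **Not measured:** I did not track the hook's speed while lowering, or check afterwards that the other objects had stayed put. I noticed no contact with them.

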